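# Square up a tray stack, peel off the clinging top tray and present it

### The arm

A 7-joint arm with a two-finger parallel gripper is mounted at the origin on the work surface. World frame = base frame: x ahead of the robot, y to its left, z up, the work surface at z = 0. Lengths are in m, angles in rad, forces in N, time in s.
With the tool pointing down it reaches from about 0.425 to 0.875 m from the base axis. Payload 8.4 kg.
Tool frame: the origin (TCP) lies between the finger pads; the fingertips stand env.tips_ahead ahead of it and the grasp point (between the pads) is the TCP (env.tips_ahead is the distance from the TCP to the fingertips, in m); z points along the fingers, y is the line along which they close (so a half turn about z gives the same grasp; the last joint's range is limited). The gripper opens to 87 mm and grips with 3 to 60 N. Pads are 19 mm wide; open, the fingers measure 117 mm over their backs; the gripper's body (75 mm by 190 mm) begins 51 mm behind the grasp point.
Start: joints at [1.164, 0.333, 0.04, 1.465, -0.013, 1.343, -0.059], TCP at [0.197, -0.619, 0.242] pointing down, gripper open.
Joint ranges: [-2.58, 2.58], [-0.38, 2.09], [-1.3, 1.39], [0.25, 2.4], [-1.5, 4.64], [0.08, 2.09], [-2.65, 2.65]. Speed limits (rad/s): [2.22, 2.22, 2.79, 2.79, 3.14, 3.14, 3.14].

### API

Orientations are given as a unit quaternion [w, x, y, z].
In Python, from workcell import env gives the robot as it stands.
- The arm moves only by the tool jog_arm, never from a script. Its argument "moves" is a list of rows, each a list of 5 numbers: the closure, from 0 (fully open) to 1 (shut), then the shift along the tool's x, y, z scaled (see below), then the turn about the tool's z scaled (see below). A call has 1 to 12 rows; each row shifts and turns the commanded pose from where the row before left it, along the tool's axes as they then stand; what a row does not reach is not made up. The controller multiplies each number of a shift by 30 cm and each number of a turn by 30 degrees. A row lasts 1/10 s, in which the tool goes at most 50 mm and 8.59 degrees, less where a joint would pass 70% of its speed; a pose out of reach is approached as far as the arm can. A call with a number of a shift or a turn outside -1 to 1 is refused whole. A call with a gripper value outside its range is refused whole. The fingers move at their own pace and stop on an object; "grip_force" is the grip in N (left out, the last holds). Time passes only in rows, so rows that do not move let the fingers close. It gives the time, the measured TCP pose, the force, the opening and the grip force at its end, in the units of the state.
- env.state(): the state, without advancing time (a new reading comes with each control period).
- env.snapshot(name): name is "scene" or "top" or "wrist"; returns a dict with "color" (420x560x3 uint8, red, green, blue), "K" (3x3 intrinsics, pixels), "R" (3x3) and "t" (3): a world point X has camera coordinates R X + t. Camera axes: x right, y down, z forward; pixel columns grow to the right and rows downward; lengths in m; the calibration is good to about 2 mm. The wrist camera is an equidistant fisheye: a pixel r from the principal point sees the ray r / f radians off the axis. A picture is of the moment at which its call begins. There is no depth.
- env.close_job(): hands the job in; it is judged then, once.
The state is a dict: "clock": time; "qpos": joint angles; "dq": joint speeds; "tau": joint torques, N m; "tcp_pos": TCP position; "ee_rot": TCP orientation; "force": force on the tool from outside, world axes, zero at the start; "torque": the same for the moment, N m; "finger_gap": opening from 0.0 (shut) to 1.0 (fully open); "grip_force": force on a finger pad.
Only numpy, scipy, OpenCV 4.12 (cv2) and the standard library are available. Lean on these libraries where they do the work, as an engineer would, in place of code of your own. Each camera call takes 0.05 s, during which the arm holds its last target. There are 200 camera calls.

### The job

Push the stack of nested parts trays square and flush into the aluminium corner stop, under its lip. Then peel off the clinging top tray by its pull tab, that corner first while the opposite corner still rests on the stack, leaving the rest of the stack in the corner and everything else on the bench undisturbed. Finish while holding the tray still and level over the middle of the white light panel, about 20 cm above the bench.

Things in the scene. Friction and masses are not known exactly. Their poses are not given: they have to be found in the camera images.
- stop: Fixed L-shaped aluminium corner stop. Origin: inner corner of its walls, on the bench. Inner wall faces: x=0 (240 mm long, runs to -y) and y=0 (200 mm, runs to -x); the stack goes at x<0, y<0. Walls 18 mm thick, 46.5 mm high. A lip on both overhangs inwards 8 mm, underside 40.5 mm up; the stack's rim slides under it. Yaw within 0.2 rad.
- stack: Rest of the stack under the top tray: grey trays clipped into one loose piece, 0.3 kg. Origin: middle of its underside, on the bench. Rim 150 (x) by 180 (y) mm, 4 mm thick, its top 38 mm up; body below it 116 by 146 mm. Starts 15 to 80 mm out of the stop both ways, turned up to 0.2 rad; its +x and +y sides go to the stop's walls. Slides when its rim edge is pushed with 1 to 4 N.
- stack_corner (a point): Outer far left (+x, +y) corner of the stack's rim, at rim top; at (75, 90, 38) mm in the stack's frame. It goes into the stop's inner corner.
- tray: Top tray, grey, 60 g, nested in the stack. Origin: middle of its rim's underside, on the stack's rim. Rim 122 (x) by 152 (y) mm, 4 mm thick; pockets reach 20 mm below. Four round spring lugs on the stack's -x and -y sides grip its rim edge (2 N each, free 3 mm up), so lifting it takes the stack along unless the stop's lip holds that. Tilted 0.15 to 0.2 rad about its far left corner it is free.
- tab (a point): Middle of the top edge of the upright pull tab on the tray's near right corner, at (-45, -60, 44) mm in the tray's frame. Tab 10 mm thick, 26 mm long, 40 mm high above the rim's upper face; it runs along direction (1, 1) of the tray's x and y, so fingers close on it along (-1, 1). Above the rim only the lugs (tops 12 mm over the stack's rim) stand near.
- tray_far_corner (a point): Outer far left (+x, +y) corner of the top tray's rim, underside, at (61, 76, 0) mm in the tray's frame: opposite the tab; it stays down while the tab corner is raised.
- panel: White flat light panel, fixed, 160 mm (x) by 200 mm (y), 8 mm thick. Origin: middle of its underside, on the bench.
Things that resemble listed ones, but are neither listed nor needed, are in the scene too. Leave any green look-alike of the stack alone. What is shaped like the tray but orange is not meant.

How it is judged:
On the way, in this order (a step that is already met when the one before it is completed fails the run):
1. the stack stands flush (within 4 mm of both walls) and square (within 0.035 rad) in the corner stop, the top tray still nested on it (x of stack_corner in the frame of stop above -0.004 m and y of stack_corner in the frame of stop above -0.004 m and angle between the x axis of stack and the x axis of stop, either way round below 0.035 rad and z of tray in the frame of stack below 0.041 m), for 0.2 s.
2. the tray's tab corner is raised at least 14 mm above its opposite corner while that corner still rests within 8 mm of the stack's rim, and the stack stays in the corner (z of tab in the frame of stack_corner above 0.058 m and z of tray_far_corner in the frame of stack_corner below 0.008 m and angle between tray's own z axis and vertical above 0.07 rad and x of stack_corner in the frame of stop above -0.01 m and y of stack_corner in the frame of stop above -0.01 m and angle between the x axis of stack and the x axis of stop, either way round below 0.06 rad), for 0.1 s.
At the end, for the whole second after the job is handed in: The fingers alone hold the tray, still, its origin 150 to 280 mm above the bench, tilted under 0.3 rad, within 50 mm of the panel's middle seen from above; the rest of the stack lies flat and at rest in the corner (within 12 mm of both walls, 0.06 rad) (height (world z) of tray between 0.15 and 0.28 m and angle between tray's own z axis and vertical below 0.3 rad and horizontal distance between tray and panel below 0.05 m and linear speed of tray below 0.03 m/s and contact force between the fingers and tray above 1 N and contact force between tray and stack below 0.05 N and x of stack_corner in the frame of stop above -0.012 m and y of stack_corner in the frame of stop above -0.012 m and angle between the x axis of stack and the x axis of stop, either way round below 0.06 rad and height (world z) of stack below 0.006 m and angle between stack's own z axis and vertical below 0.04 rad and linear speed of stack below 0.01 m/s); the arm keeps its last pose, push and grip.
It fails at once if the rest of the stack is lifted or tipped (origin over 20 mm up or tilted over 0.15 rad) (height (world z) of stack above 0.02 m or angle between stack's own z axis and vertical above 0.15 rad).
It fails at once if another thing on the bench is moved more than 30 mm (distance of any of glue, thinner, driver, pot, plate_part, beam_part, walker_leg from where it was at the start of the episode above 0.03 m).
It also fails if it takes over 61 s, if anything falls off the work surface, if the arm or the gripper's body presses on something with over 40 N, if the wrist force passes 120 N, or if a joint passes its speed limit or range.

## Working session

There is one attempt and no reset: what is moved stays moved. The work goes in short steps, Python scripts to look and compute and a tool call to move; the robot and the scene stay as the last step left them, time stands still between calls to the robot, and variables do not carry over. Pictures are saved under pics/ and viewed, at most 10 in all, crops included, and the job is handed in when it is done.

Besides the shell and the picture viewer there is one more tool, called after "Call:" by a JSON object that holds its "api" and its "payload", one argument or row to a line. jog_arm: Moves the arm, as the interface text tells. Shifts and turns lie within -1 to 1; 1 stands for 30 cm of shift or 30 degrees of turn. Its arguments: {"type":"object","properties":{"moves":{"type":"array","items":{"type":"array","items":{"type":"number","minimum":-1,"maximum":1}}},"grip_force":{"type":"number"}},"required":["moves"]}

```bash
mkdir -p pics; ls; python3 - <<'E'
from workcell import env
import cv2,numpy as np,pickle
d={}
for n in ["scene","top"]:
    s=env.snapshot(n); d[n]=s
    cv2.imwrite(f"pics/{n}0.png",s["color"][:,:,::-1])
    print(n,s["K"].tolist(),np.round(s["R"],3).tolist(),s["t"], -s["R"].T@s["t"])
pickle.dump(d,open("s0.pkl","wb"))
print(env.state(),env.tips_ahead)
E
```

```text
pics
scene [[400.4525206732036, 0.0, 284.03628730139246], [0.0, 400.4525206732036, 213.03797056339076], [0.0, 0.0, 1.0]] [[-0.229, 0.973, 0.022], [0.638, 0.167, -0.752], [-0.735, -0.158, -0.659]] [ 0.03845301 -0.27272308  1.24606781] [1.09891723 0.20562237 0.61533881]
top [[420.2733320481728, 0.0, 283.7820085324771], [0.0, 420.2733320481728, 212.69416116412046], [0.0, 0.0, 1.0]] [[0.023, -1.0, -0.0], [-0.992, -0.023, -0.121], [0.121, 0.003, -0.993]] [0.08422048 0.52522487 1.042743  ] [0.39284433 0.09284323 1.09878146]
{'clock': 0.1, 'qpos': array([ 1.1637934 ,  0.333849  ,  0.03988144,  1.46612086, -0.01339167,
        1.34331009, -0.05849354]), 'dq': array([ 0.00063428, -0.00327944,  0.00139199, -0.00215615,  0.00154317,
       -0.000664  ,  0.00184401]), 'tau': array([ 5.72677425e-03, -6.57800460e+01,  1.34098001e+00, -4.04707432e+01,
       -5.96543122e-02,  4.08713962e-02, -1.84536896e-05]), 'tcp_pos': array([ 0.19678612, -0.61910511,  0.24077298]), 'ee_rot': array([-6.92212903e-04,  9.88181361e-01,  1.53287612e-01, -1.61037444e-04]), 'force': array([ 0.06899719,  0.36008112, -0.85221266]), 'torque': array([-0.013812  , -0.04317759, -0.02751842]), 'grip_force': 0.0, 'finger_gap': 1.0037660727127398} 0.019
```

View pics/top0.png

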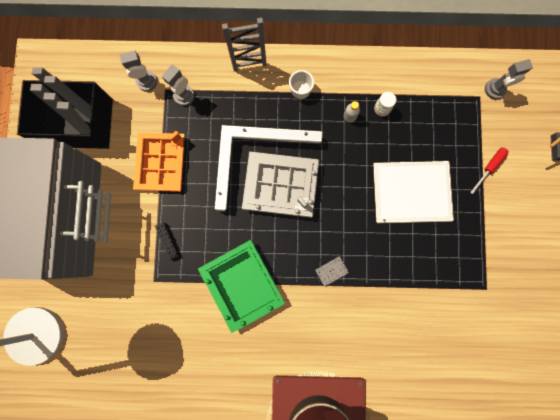

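View pics/scene0.png

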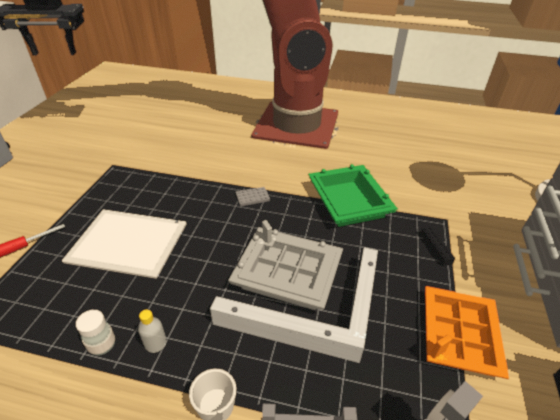

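Candidates: grey tray/stack at top-view (281,184), orange look-alike tray at (160,162), and green look-alike stack at (242,286). By the description I choose the grey one. The stop's corner is near (229,138), the panel is at (413,191) and the tab is near (306,204). One close crop will check this.

```bash
cat > h.py <<'E'
import numpy as np,cv2
def ray(s,px,z):
    "pixels (n,2) onto the plane at height z -> world xy"
    px=np.atleast_2d(px).astype(float)
    d=np.c_[px,np.ones(len(px))]@np.linalg.inv(s["K"]).T@s["R"]
    c=-s["R"].T@s["t"]
    return (c+d*((z-c[2])/d[:,2])[:,None])[:,:2]
def proj(s,X):
    p=(np.atleast_2d(X)@s["R"].T+s["t"])@s["K"].T
    return p[:,:2]/p[:,2:]
E
python3 - <<'E'
import pickle,cv2
from h import *
d=pickle.load(open("s0.pkl","rb"));s=d["top"]
c=s["color"][115:225,200:335,::-1]
cv2.imwrite("pics/crop0.png",cv2.resize(c,None,fx=5,fy=5,interpolation=cv2.INTER_CUBIC))
g=s["color"].astype(int)
m=((g.min(2)>170)).astype(np.uint8)
n,l,st,ce=cv2.connectedComponentsWithStats(m)
for i in range(1,n):
    if st[i,4]>300: print(st[i],ce[i])
m2=m.copy();m2[:, :360]=0;m2[:,470:]=0;m2[:150]=0
r=cv2.minAreaRect(np.argwhere(m2)[:,::-1].astype(np.float32));print(r,ray(s,r[0],.008),ray(s,cv2.boxPoints(r),.008))
E
```

```text
[ 215  125  107   85 1758] [249.43003413 150.32593857]
[ 242  152   76   64 2444] [277.84165303 184.57569558]
[ 374  161   79   61 4466] [412.50850873 191.43013883]
[   3  308   56   44 1435] [ 34.27665505 326.21324042]
[  5 340  42  25 705] [ 25.33049645 352.75886525]
((412.84710693359375, 191.34197998046875), (59.3567008972168, 76.94487762451172), 88.45184326171875) [[ 0.59038823 -0.24197408]] [[ 0.66506862 -0.1389666 ]
 [ 0.67533665 -0.34310135]
 [ 0.51695264 -0.3432646 ]
 [ 0.50694807 -0.14264234]]
```

View pics/crop0.png

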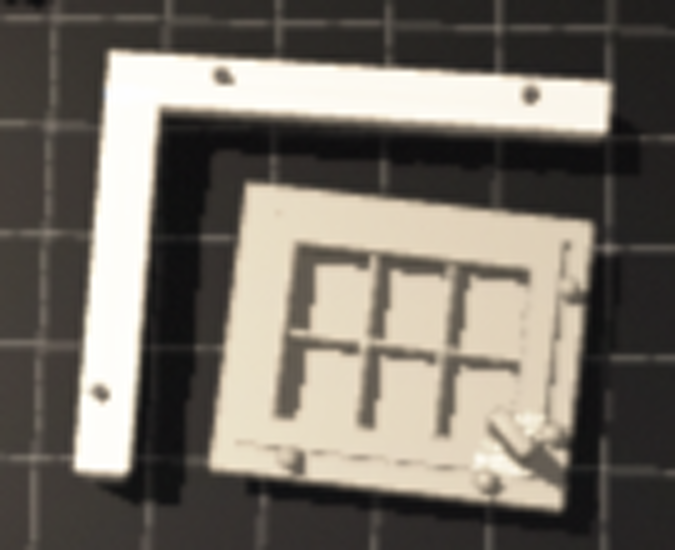

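The crop confirms the grey stack with its tray, four lugs on the −x and −y sides, and the upright tab at crop (525,445). The stop's L has its outer corner at (108,52) and the lip's inner corner at (160,107).

```bash
cat >> h.py <<'E'
def meas(s,stop=True):
    g=s["color"].astype(int).min(2)
    out={}
    n,l,st,ce=cv2.connectedComponentsWithStats((g>110).astype(np.uint8))
    for i in range(1,n):
        if 1000<st[i,4]<8000 and 200<ce[i,0]<345 and 115<ce[i,1]<235:
            print(i,st[i],ce[i].round(1))
            c=np.argwhere(l==i)[:,::-1]
            h=cv2.convexHull(c.astype(np.int32))
            z=.0465 if st[i,0]<225 else .038
            w=ray(s,h[:,0],z).astype(np.float32)
            # subpixel-ish: rect of world hull
            r=cv2.minAreaRect(w); print(z,r); print(cv2.boxPoints(r).round(4).tolist())
E
python3 - <<'E'
import pickle
from h import *
d=pickle.load(open("s0.pkl","rb"));s=d["top"];meas(s)
def edge(pts0,pts1,z,horiz,lo=True,th=110):
    pass
# sub-pixel edges: half-level crossing along scan lines between pixel points
g=s["color"].astype(float).min(2)
def scan(a,b,dirn,z,lvl):
    # a->b start points on dark side, dirn unit step toward bright
    P=[]
    for t in np.linspace(0,1,25):
        p=np.array(a)*(1-t)+np.array(b)*t
        q=p+np.arange(0,8,.1)[:,None]*dirn
        v=cv2.remap(g.astype(np.float32),q[:,:1].astype(np.float32),q[:,1:].astype(np.float32),1)[:,0]
        k=np.argmax(v>lvl)
        if k>0:P.append(q[k])
    w=ray(s,P,z).astype(np.float32)
    f=cv2.fitLine(w,cv2.DIST_HUBER,0,.001,.001)[:,0]
    return f
def inter(f,h):
    A=np.c_[f[:2],-h[:2]];t=np.linalg.solve(A,h[2:]-f[2:]);return f[2:]+t[0]*f[:2]
C=lambda x,y:(200+x/5,115+y/5)
u=np.array
top=scan(C(130,38),C(590,62),u([0,1.]),.0465,110); left=scan(C(92,80),C(60,450),u([1.,0]),.0465,110)
lt=scan(C(190,130),C(580,155),u([0,-1.]),.0465,110); ll=scan(C(175,140),C(150,450),u([-1.,0]),.0465,110)
for n,f in zip(["outer top","outer left","lip top","lip left"],[top,left,lt,ll]): print(n,f,np.degrees(np.arctan2(f[1],f[0])))
print("outer corner",inter(top,left),"lip inner",inter(lt,ll))
st=scan(C(265,167),C(570,205),u([0,1.]),.038,110);sl=scan(C(222,220),C(195,450),u([1.,0]),.038,110)
sb=scan(C(230,492),C(540,525),u([0,-1.]),.038,110);sr=scan(C(610,240),C(585,470),u([-1.,0]),.038,110)
for n,f in zip(["st","sl","sb","sr"],[st,sl,sb,sr]): print(n,f,np.degrees(np.arctan2(f[1],f[0])))
print(inter(st,sl),inter(st,sr),inter(sb,sr),inter(sb,sl))
E
```

```text
31 [ 214  125  108   85 1973] [250.  150.3]
0.0465 ((0.631898820400238, 0.13827179372310638), (0.26037952303886414, 0.22125272452831268), 87.52564239501953)
[[0.5157999992370605, 0.013000000268220901], [0.7368000149726868, 0.0034000000450760126], [0.7480000257492065, 0.2635999917984009], [0.5270000100135803, 0.27309998869895935]]
35 [ 242  152   77   65 3551] [280.  183.9]
0.038 ((0.5975991487503052, 0.10766872763633728), (0.18111339211463928, 0.1512473225593567), 84.54366302490234)
[[0.513700008392334, 0.024700000882148743], [0.6643000245094299, 0.010300000198185444], [0.6815000176429749, 0.19059999287128448], [0.5309000015258789, 0.20499999821186066]]
outer top [0.04335125 0.9990599  0.7429188  0.14353818] 87.51537
outer left [ 0.9991926  -0.04017618  0.637164    0.26842123] -2.3025455
lip top [0.03998068 0.99920046 0.711228   0.10281952] 87.708664
lip left [ 0.9992276  -0.03929605  0.6057634   0.23992284] -2.2520773
outer corner [0.7481441  0.26395887] lip inner [0.71653956 0.2355664 ]
st [0.09672429 0.9953112  0.6717312  0.08842123] 84.449425
sl [ 0.9952465  -0.09738734  0.5996288   0.19837052] -5.5887413
sb [0.09239799 0.9957222  0.52370363 0.12523587] 84.69842
sr [ 0.99538255 -0.09598727  0.5912796   0.01748324] -5.5081453
[0.6816362  0.19034588] [0.66415447 0.01045573] [0.51439273 0.02489763] [0.5311123  0.20507503]
```

Call:
{"api": "jog_arm", "payload": {
  "moves": [
    [0, 0.144, -0.066, 0, 0],
    [0, 0.144, -0.066, 0, 0],
    [0, 0.144, -0.066, 0, 0],
    [0, 0.144, -0.066, 0, 0],
    [0, 0.144, -0.066, 0, 0],
    [0, 0.144, -0.066, 0, 0],
    [0, 0.144, -0.066, 0, 0],
    [0, 0.144, -0.066, 0, 0],
    [0, 0.144, -0.066, 0, 0],
    [0, 0.144, -0.066, 0, 0],
    [0, 0, 0, 0, 0.28],
    [0, 0, 0, 0, 0.28]
  ]
}}

```text
clock: 1.3
tcp_pos: [0.5497, -0.2978, 0.2407]
ee_rot: [-0.001, 1.0, 0.006, -0.0]
force: [-0.1, -0.7, 0.3]
finger_gap: 0.996
grip_force: 0.0
```

Call:
{"api": "jog_arm", "payload": {
  "moves": [
    [0, 0, 0, 0, 0.103],
    [0, -0.034, -0.16, 0, 0],
    [0, -0.034, -0.16, 0, 0],
    [0, -0.034, -0.16, 0, 0],
    [0, -0.034, -0.16, 0, 0],
    [0, -0.034, -0.16, 0, 0],
    [0, -0.034, -0.16, 0, 0],
    [0, -0.034, -0.16, 0, 0],
    [0, -0.034, -0.16, 0, 0],
    [0, 0, -0.08, 0.15, 0],
    [0, 0, 0, 0.15, 0],
    [0, 0, 0, 0.15, 0]
  ]
}}

```text
clock: 2.5
tcp_pos: [0.4829, 0.1116, 0.1062]
ee_rot: [-0.0, 1.0, -0.019, 0.001]
force: [0.4, -0.7, 0.9]
finger_gap: 1.002
grip_force: 0.0
```

Call:
{"api": "jog_arm", "payload": {
  "moves": [
    [0, 0, 0, 0.107, 0],
    [0, 0, 0, 0.107, 0],
    [0, 0.05, 0, 0, 0],
    [0, 0.05, 0, 0, 0],
    [0, 0.02, 0, 0, 0],
    [0, 0.02, 0, 0, 0],
    [0, 0.02, 0, 0, 0],
    [0, 0.02, 0, 0, 0],
    [0, 0.02, 0, 0, 0],
    [0, 0.02, 0, 0, 0]
  ]
}}

```text
clock: 3.5
tcp_pos: [0.5494, 0.108, 0.0433]
ee_rot: [0.0, 1.0, -0.02, 0.0]
force: [-1.5, 0.8, -1.5]
finger_gap: 0.998
grip_force: 0.8
```

Pushing lightly at about 1.5 N. I'll continue in small steps towards the wall.

Call:
{"api": "jog_arm", "payload": {
  "moves": [
    [0, 0.01, 0, 0, 0],
    [0, 0.01, 0, 0, 0],
    [0, 0.01, 0, 0, 0],
    [0, 0.007, 0, 0, 0],
    [0, 0, 0, 0, 0]
  ]
}}

```text
clock: 4.0
tcp_pos: [0.5605, 0.1076, 0.0433]
ee_rot: [-0.0, 1.0, -0.02, 0.0]
force: [-2.1, 0.4, 0.8]
finger_gap: 1.007
grip_force: 0.9
```

Call:
{"api": "jog_arm", "payload": {
  "moves": [
    [0, 0.006, 0, 0, 0],
    [0, 0.006, 0, 0, 0],
    [0, 0.006, 0, 0, 0],
    [0, 0, 0, 0, 0]
  ]
}}

```text
clock: 4.4
tcp_pos: [0.5613, 0.1077, 0.0427]
ee_rot: [0.001, 1.0, -0.019, -0.004]
force: [-21.5, -0.4, 16.0]
finger_gap: 1.004
grip_force: 10.9
```

Call:
{"api": "jog_arm", "payload": {
  "moves": [
    [0, -0.067, 0, 0, 0],
    [0, 0, 0, -0.12, 0],
    [0, 0, 0, -0.12, 0],
    [0, 0, 0, -0.12, 0],
    [0, 0.091, 0.103, 0, 0],
    [0, 0.091, 0.103, 0, 0],
    [0, 0.091, 0.103, 0, 0],
    [0, 0.091, 0.103, 0, 0],
    [0, 0, 0, 0, -0.28],
    [0, 0, 0, 0, -0.28],
    [0, 0, 0, 0, -0.28],
    [0, 0, 0, 0, -0.28]
  ]
}}

```text
clock: 5.6
tcp_pos: [0.6504, -0.02, 0.1514]
ee_rot: [0.0, 0.962, 0.273, 0.001]
force: [0.1, 0.4, 0.8]
finger_gap: 1.003
grip_force: 0.0
```

Call:
{"api": "jog_arm", "payload": {
  "moves": [
    [0, 0, 0, 0, -0.28],
    [0, 0, 0, 0, -0.28],
    [0, 0, 0, 0, -0.28],
    [0, 0, 0, 0, -0.28],
    [0, 0, 0, 0, -0.28],
    [0, 0, 0, 0, -0.28],
    [0, 0, 0, 0, -0.2],
    [0, 0, 0, 0, 0]
  ]
}}

```text
clock: 6.4
tcp_pos: [0.6502, -0.0201, 0.1514]
ee_rot: [0.0, 0.721, 0.693, 0.0]
force: [-0.2, -0.1, -0.4]
finger_gap: 1.002
grip_force: 0.0
```

```bash
python3 - <<'E'
from workcell import env
from h import *
from scipy.spatial.transform import Rotation as R
s=env.snapshot("top");t=env.state()
q=t["ee_rot"];M=R.from_quat([*q[1:],q[0]]).as_matrix();print(t["tcp_pos"],M.round(3),t["qpos"].round(2))
c=s["color"][115:225,200:335,::-1]
cv2.imwrite("pics/crop1.png",cv2.resize(c,None,fx=5,fy=5,interpolation=cv2.INTER_CUBIC))
E
```

```text
[ 0.65012724 -0.02005303  0.15132659] [[ 0.042  0.999  0.001]
 [ 0.999 -0.042  0.   ]
 [ 0.     0.001 -1.   ]] [ 0.47  0.48 -0.68  1.55  0.31  1.23 -0.3 ]
```

View pics/crop1.png

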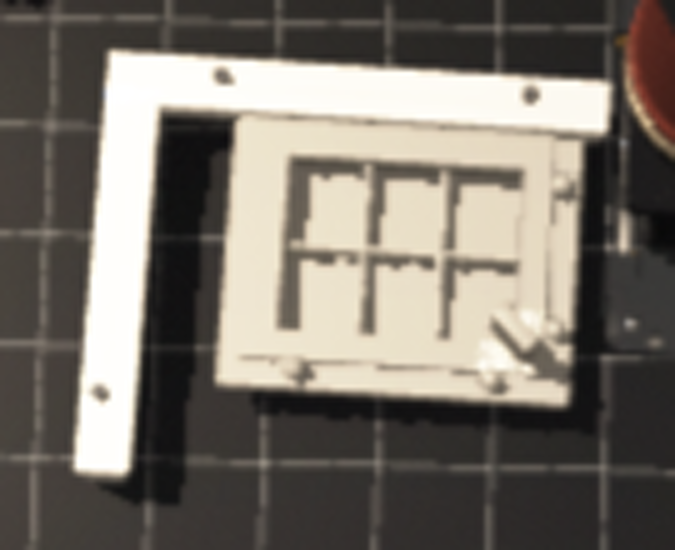

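The stack is against the x-wall, square and under the lip; its left edge at crop x≈228 is still off the y-wall. The open fingers would be tight to the lip, so I close them partly, then push +y.

Call:
{"api": "jog_arm", "payload": {
  "moves": [
    [0.3, 0, -0.02, 0.12, 0],
    [0.3, 0, 0, 0.12, 0],
    [0.3, 0, 0, 0.12, 0],
    [0.3, 0.05, 0, 0, 0],
    [0.3, 0.03, 0, 0, 0],
    [0.3, 0.02, 0, 0, 0],
    [0.3, 0.02, 0, 0, 0],
    [0.3, 0.02, 0, 0, 0],
    [0.3, 0.02, 0, 0, 0],
    [0.3, 0.02, 0, 0, 0],
    [0.3, 0.02, 0, 0, 0]
  ]
}}

```text
clock: 7.55
tcp_pos: [0.6473, 0.0388, 0.0452]
ee_rot: [0.002, 0.722, 0.692, -0.0]
force: [-1.3, -6.4, 5.7]
finger_gap: 0.7
grip_force: 3.4
```

Call:
{"api": "jog_arm", "payload": {
  "moves": [
    [0.3, 0.015, 0, 0, 0],
    [0.3, 0.015, 0, 0, 0],
    [0.3, 0.01, 0, 0, 0],
    [0.3, 0.006, 0, 0, 0],
    [0.3, 0, 0, 0, 0]
  ]
}}

```text
clock: 8.05
tcp_pos: [0.6478, 0.0538, 0.0448]
ee_rot: [0.001, 0.721, 0.693, 0.001]
force: [1.1, -3.9, 3.5]
finger_gap: 0.702
grip_force: 2.0
```

Call:
{"api": "jog_arm", "payload": {
  "moves": [
    [0.3, 0.006, 0, 0, 0],
    [0.3, 0.006, 0, 0, 0],
    [0.3, 0.006, 0, 0, 0],
    [0.3, 0.006, 0, 0, 0],
    [0.3, 0, 0, 0, 0]
  ]
}}

```text
clock: 8.55
tcp_pos: [0.6476, 0.0576, 0.044]
ee_rot: [0.002, 0.722, 0.692, -0.001]
force: [-2.2, -13.1, 7.2]
finger_gap: 0.701
grip_force: 6.7
```

Call:
{"api": "jog_arm", "payload": {
  "moves": [
    [0.3, 0.008, 0, 0, 0],
    [0.3, 0, 0, 0, 0],
    [0.3, -0.03, 0, 0, 0],
    [0.3, -0.1, 0, 0, 0],
    [0.3, 0, 0, -0.12, 0],
    [0.3, 0, 0, -0.12, 0],
    [0.3, 0, 0, -0.1, 0.28],
    [0.3, 0, 0, 0, 0.28],
    [0.3, 0, 0, 0, 0.28],
    [0.3, 0, 0, 0, 0.28],
    [0.3, 0, 0, 0, 0.28],
    [0.3, 0, 0, 0, 0.1]
  ]
}}

```text
clock: 9.75
tcp_pos: [0.6453, 0.0265, 0.1452]
ee_rot: [-0.001, 0.932, 0.362, 0.0]
force: [0.1, -0.4, 0.2]
finger_gap: 0.7
grip_force: 0.0
```

```bash
python3 - <<'E'
from workcell import env
from h import *
import pickle
from scipy.spatial.transform import Rotation as R
d={n:env.snapshot(n) for n in ["top","scene"]};t=env.state();pickle.dump(d,open("s1.pkl","wb"))
q=t["ee_rot"];M=R.from_quat([*q[1:],q[0]]).as_matrix();print(t["tcp_pos"],M.round(3))
a=cv2.resize(d["top"]["color"][125:215,210:330,::-1],(400,300),interpolation=cv2.INTER_CUBIC)
b=cv2.resize(d["scene"]["color"][200:320,220:380,::-1],(400,300),interpolation=cv2.INTER_CUBIC)
cv2.imwrite("pics/c2.png",np.hstack([a,b]))
E
```

```text
[0.64531765 0.02635993 0.14521095] [[ 0.734  0.679  0.   ]
 [ 0.679 -0.734  0.001]
 [ 0.001 -0.001 -1.   ]]
```

View pics/c2.png

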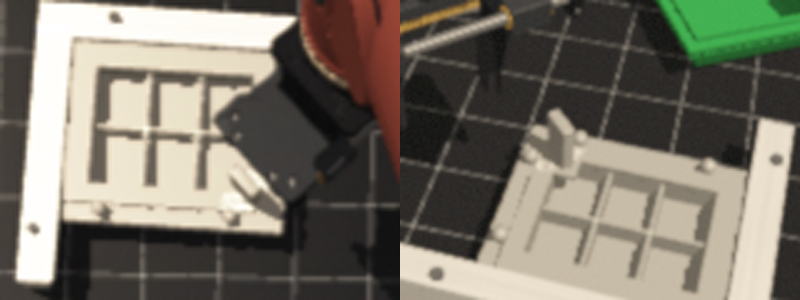

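```bash
python3 - <<'E'
from h import *
import pickle
d=pickle.load(open("s1.pkl","rb"));c=np.array([.7268,.2439])
Rz=np.array([[.9991,.0419],[-.0419,.9991]])
print("stop frame of -x edge corners",(ray(d["top"],[(210+62/3.33,125+220/3.33),(210+283/3.33,125+234/3.33)],.038)-c)@Rz)
T=lambda p,z:np.r_[c+Rz@np.array(p)/1000,z]
P=np.array([T((-120+9.2*k,-150+9.2*k),.082) for k in(-1,0,1)]+[T((-150,-180),.038),T((-150,0),.038)])
print(P[1])
im=[]
for n,(x,y,w,h) in {"top":(255,160,80,60),"scene":(240,190,80,60)}.items():
    a=cv2.resize(d[n]["color"][y:y+h,x:x+w,::-1],(400,300),interpolation=cv2.INTER_CUBIC)
    for q in proj(d[n],P): cv2.circle(a,tuple(int(v) for v in (q-[x,y]+.5)*5),3,(0,0,255),-1)
    im.append(a)
cv2.imwrite("pics/c3.png",np.hstack(im))
E
```

```text
stop frame of -x edge corners [[-0.15145349 -0.01175615]
 [-0.15136505 -0.18189712]]
[0.600623 0.099063 0.082   ]
```

View pics/c3.png

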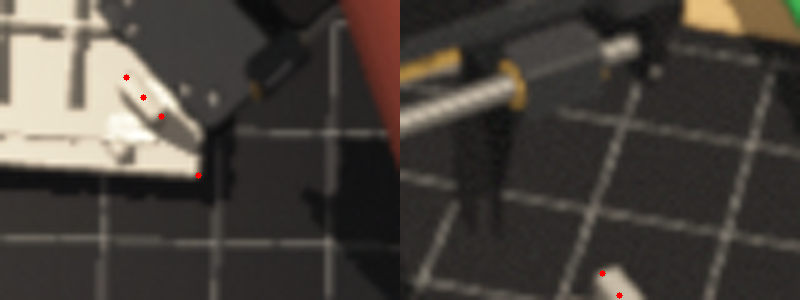

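Call:
{"api": "jog_arm", "payload": {
  "moves": [
    [0.3, 0.028, -0.14, 0, 0],
    [0.3, 0.028, -0.14, 0, 0],
    [0.3, 0, 0, 0.06, 0],
    [0.3, 0, 0, 0, 0]
  ]
}}

```text
clock: 10.25
tcp_pos: [0.599, 0.0996, 0.1256]
ee_rot: [-0.001, 0.93, 0.367, -0.001]
force: [0.2, -0.6, -0.5]
finger_gap: 0.701
grip_force: 0.0
```

```bash
python3 - <<'E'
from workcell import env
from h import *
d={n:env.snapshot(n) for n in ["wrist","scene"]};s=d["wrist"];print(s["K"],-s["R"].T@s["t"],env.state()["tcp_pos"])
x,y,w,h=250,180,100,100
a=cv2.resize(d["scene"]["color"][y:y+h,x:x+w,::-1],(400,400),interpolation=cv2.INTER_CUBIC)
b=cv2.resize(s["color"][:,:,::-1],(400,300),interpolation=cv2.INTER_AREA);b=np.vstack([b,np.zeros((100,400,3),np.uint8)])
cv2.imwrite("pics/c4.png",np.hstack([a,b]))
E
```

```text
[[325.1922621    0.         282.96349779]
 [  0.         325.1922621  211.24199387]
 [  0.           0.           1.        ]] [0.64915349 0.14591411 0.26902861] [0.60084853 0.09742656 0.12715355]
```

View pics/c4.png

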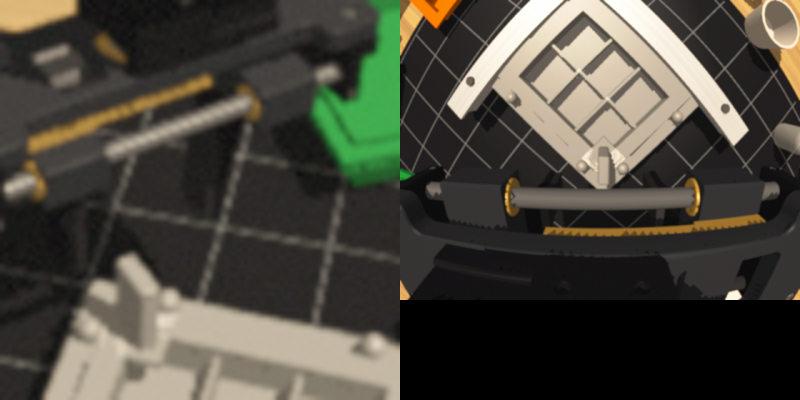

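The wrist view shows the tab (wrist crop 604,147) centred between the fingers, whose midline is at about 602. I'll descend and close gently.

Call:
{"api": "jog_arm", "payload": {
  "moves": [
    [0.3, 0, 0, 0.093, 0],
    [0.3, 0, 0, 0.093, 0],
    [0.3, 0, 0, 0, 0],
    [1, 0, 0, 0, 0],
    [1, 0, 0, 0, 0],
    [1, 0, 0, 0, 0],
    [1, 0, 0, 0, 0],
    [1, 0, 0, 0, 0]
  ],
  "grip_force": 12
}}

```text
clock: 11.15
tcp_pos: [0.6011, 0.098, 0.0721]
ee_rot: [0.0, 0.931, 0.364, 0.0]
force: [0.8, 0.3, 0.8]
finger_gap: 0.33
grip_force: 0.0
```

Call:
{"api": "jog_arm", "payload": {
  "moves": [
    [1, 0, 0, 0, 0],
    [1, 0, 0, 0, 0],
    [1, 0, 0, 0, 0],
    [1, 0, 0, 0, 0],
    [1, 0, 0, 0, 0]
  ]
}}

```text
clock: 11.65
tcp_pos: [0.6001, 0.0986, 0.0715]
ee_rot: [-0.0, 0.931, 0.365, -0.0]
force: [-5.5, 2.0, 5.1]
finger_gap: 0.109
grip_force: 12.0
```

Call:
{"api": "jog_arm", "payload": {
  "moves": [
    [1, 0.001, 0, -0.006, 0],
    [1, 0.001, 0, -0.006, 0],
    [1, 0.001, 0, -0.006, 0],
    [1, 0.001, 0, -0.006, 0],
    [1, 0.001, 0, -0.006, 0],
    [1, 0, 0, 0, 0]
  ]
}}

```text
clock: 12.25
tcp_pos: [0.6017, 0.0989, 0.0806]
ee_rot: [-0.0, 0.931, 0.364, -0.0]
force: [-2.8, 0.8, -4.2]
finger_gap: 0.114
grip_force: 12.0
```

Call:
{"api": "jog_arm", "payload": {
  "moves": [
    [1, 0.002, 0, -0.006, 0],
    [1, 0.002, 0, -0.006, 0],
    [1, 0.002, 0, -0.006, 0],
    [1, 0.002, 0, -0.006, 0],
    [1, 0.002, 0, -0.006, 0],
    [1, 0, 0, 0, 0],
    [1, 0, 0, 0, 0]
  ],
  "grip_force": 6
}}

```text
clock: 12.95
tcp_pos: [0.6043, 0.1004, 0.0899]
ee_rot: [0.0, 0.931, 0.364, -0.0]
force: [-5.0, -3.5, -0.0]
finger_gap: 0.123
grip_force: 6.0
```

```bash
python3 - <<'E'
from workcell import env
from h import *
d={n:env.snapshot(n) for n in ["wrist","scene"]};s=d["wrist"]
x,y,w,h=220,210,160,120
a=cv2.resize(d["scene"]["color"][y:y+h,x:x+w,::-1],(400,300),interpolation=cv2.INTER_CUBIC)
b=cv2.resize(s["color"][0:240,120:440,::-1],(400,300),interpolation=cv2.INTER_CUBIC)
cv2.imwrite("pics/c5.png",np.hstack([a,b]))
E
```

```text
(no output)
```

View pics/c5.png

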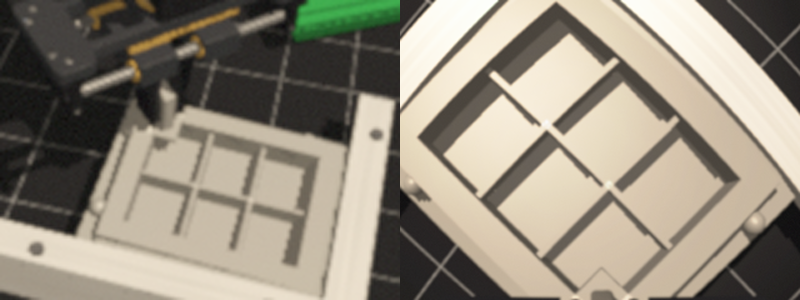

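The tray's tab corner is raised and its far corner still sits on the stack, which hasn't moved from the stop. I'll continue the peel.

Call:
{"api": "jog_arm", "payload": {
  "moves": [
    [1, 0, 0, -0.006, 0],
    [1, 0, 0, -0.006, 0],
    [1, 0.001, 0, -0.006, 0],
    [1, 0.001, 0, -0.006, 0],
    [1, 0.001, 0, -0.006, 0],
    [1, 0, 0, 0, 0],
    [1, 0, 0, 0, 0]
  ],
  "grip_force": 6
}}

```text
clock: 13.75
tcp_pos: [0.605, 0.1018, 0.0986]
ee_rot: [-0.0, 0.931, 0.364, 0.0]
force: [-1.1, -0.6, -0.6]
finger_gap: 0.113
grip_force: 6.0
```

Call:
{"api": "jog_arm", "payload": {
  "moves": [
    [1, 0.001, 0, -0.006, 0],
    [1, 0.001, 0, -0.006, 0],
    [1, 0, 0, 0, 0]
  ]
}}

```text
clock: 14.05
tcp_pos: [0.6055, 0.1022, 0.1024]
ee_rot: [0.0, 0.931, 0.364, 0.0]
force: [-0.0, 0.3, -0.9]
finger_gap: 0.112
grip_force: 6.0
```

Call:
{"api": "jog_arm", "payload": {
  "moves": [
    [1, 0, 0, 0, 0],
    [1, 0, 0, 0, 0],
    [1, 0, 0, 0, 0],
    [1, 0, 0, -0.01, 0],
    [1, 0, 0, -0.01, 0],
    [1, 0, 0, -0.01, 0],
    [1, 0, 0, -0.02, 0],
    [1, 0, 0, -0.02, 0],
    [1, 0, 0, -0.02, 0],
    [1, 0, 0, -0.02, 0],
    [1, 0, 0, 0, 0]
  ],
  "grip_force": 50
}}

```text
clock: 15.15
tcp_pos: [0.6058, 0.1022, 0.1363]
ee_rot: [0.0, 0.931, 0.364, 0.001]
force: [-0.3, 0.4, -0.3]
finger_gap: 0.108
grip_force: 50.0
```

```bash
python3 - <<'E'
from workcell import env
from h import *
d={n:env.snapshot(n) for n in ["top","scene"]}
x,y,w,h=220,170,200,150
a=cv2.resize(d["scene"]["color"][y:y+h,x:x+w,::-1],(400,300),interpolation=cv2.INTER_CUBIC)
b=cv2.resize(d["top"]["color"][110:230,200:360,::-1],(400,300),interpolation=cv2.INTER_CUBIC)
cv2.imwrite("pics/c6.png",np.hstack([a,b]))
E
```

```text
(no output)
```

View pics/c6.png

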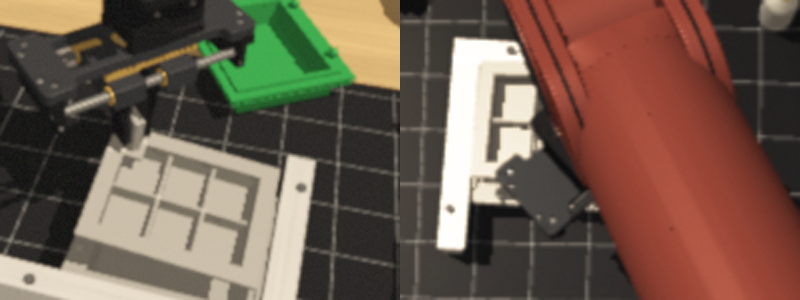

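The tray is free and tilted only slightly, and the stack remains in the corner. I'll lift, then carry it to the panel.

Call:
{"api": "jog_arm", "payload": {
  "moves": [
    [1, 0, 0, -0.04, 0],
    [1, 0, 0, -0.06, 0],
    [1, 0, 0, -0.08, 0],
    [1, 0, 0, -0.08, 0],
    [1, 0, 0, -0.07, 0],
    [1, 0, 0, -0.04, 0],
    [1, -0.02, 0.016, 0, 0],
    [1, -0.04, 0.032, 0, 0],
    [1, -0.06, 0.047, 0, 0],
    [1, -0.08, 0.063, 0, 0],
    [1, -0.09, 0.071, 0, 0],
    [1, -0.09, 0.071, 0, 0]
  ]
}}

```text
clock: 16.45
tcp_pos: [0.5811, -0.0443, 0.2445]
ee_rot: [-0.0, 0.931, 0.364, -0.001]
force: [0.7, -0.7, -1.0]
finger_gap: 0.107
grip_force: 50.0
```

Call:
{"api": "jog_arm", "payload": {
  "moves": [
    [1, -0.09, 0.071, 0, 0],
    [1, -0.09, 0.071, 0, 0],
    [1, -0.09, 0.071, 0, 0],
    [1, -0.09, 0.071, 0, 0],
    [1, -0.09, 0.071, 0, 0],
    [1, -0.08, 0.063, 0, 0],
    [1, -0.07, 0.055, 0, 0],
    [1, -0.05, 0.039, 0, 0],
    [1, -0.03, 0.024, 0, 0],
    [1, -0.02, 0.015, 0, 0],
    [1, 0, 0, 0, 0],
    [1, 0, 0, 0, 0]
  ]
}}

```text
clock: 17.65
tcp_pos: [0.5407, -0.3044, 0.2458]
ee_rot: [-0.0, 0.931, 0.365, 0.0]
force: [-0.2, 1.5, -1.0]
finger_gap: 0.114
grip_force: 50.0
```

```bash
python3 - <<'E'
from workcell import env
from h import *
import pickle
d={n:env.snapshot(n) for n in ["top","scene"]};pickle.dump(d,open("s2.pkl","wb"))
a=cv2.resize(d["scene"]["color"][:,:,::-1],(400,300),interpolation=cv2.INTER_AREA)
b=cv2.resize(d["top"]["color"][90:300,200:480,::-1],(400,300),interpolation=cv2.INTER_CUBIC)
cv2.imwrite("pics/c7.png",np.hstack([a,b]))
E
```

```text
(no output)
```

View pics/c7.png

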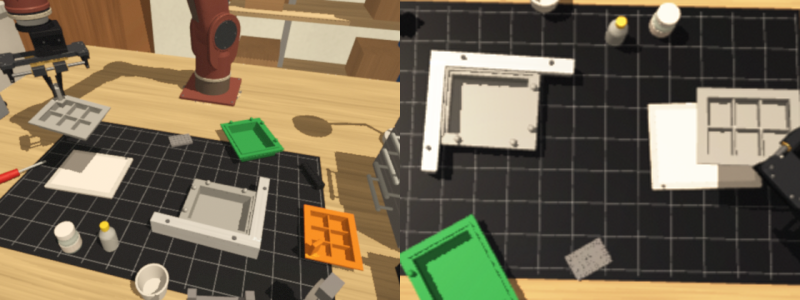

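```bash
python3 - <<'E'
from h import *
import pickle
d=pickle.load(open("s2.pkl","rb"))
print(ray(d["top"],[445.7,178.9],.2))
P=[d[n]["K"]@np.c_[d[n]["R"],d[n]["t"]] for n in("top","scene")]
def tri(a,b):
    X=cv2.triangulatePoints(P[0],P[1],np.float64(a).reshape(2,1),np.float64(b).reshape(2,1));return (X[:3]/X[3]).ravel().round(3)
T=lambda x,y:((x-400)*.7+200,y*.7+90); S=lambda x,y:(x*1.4,y*1.4)
print("far",tri(T(697,89),S(80,136)),"-x+y",tri(T(697,163),S(109,113)))
E
```

```text
[[ 0.58469345 -0.25488749]]
far [ 0.647 -0.181  0.195] -x+y [ 0.529 -0.176  0.186]
```

Call:
{"api": "jog_arm", "payload": {
  "moves": [
    [1, 0, -0.03, 0, 0],
    [1, 0, 0, 0, 0],
    [1, 0, 0, 0, 0],
    [1, 0, 0, 0, 0],
    [1, 0, 0, 0, 0],
    [1, 0, 0, 0, 0]
  ]
}}

```text
clock: 18.35
tcp_pos: [0.5345, -0.2988, 0.246]
ee_rot: [-0.0, 0.931, 0.364, 0.0]
force: [-0.1, -0.1, -1.3]
finger_gap: 0.109
grip_force: 50.0
```

```bash
python3 -c "
from workcell import env
print(env.close_job())"
```

```text
the job is handed in; nothing more can be done
None
```

I handed the job in at 18.4 s (no verdict came back): the stack was pushed flush into the corner stop, the top tray peeled tab corner first, and it is now held near level about 20 cm up, roughly 15 mm from the panel's middle.

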